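# Move the charged battery pack from the charger to the work lamp

### The arm

A 6-joint arm with a two-finger parallel gripper is mounted at the origin on a cart in front of the work surface, level with it; the furniture and walls round the work are solid. World frame = base frame: x ahead of the robot, y to its left, z up, the work surface at z = 0. Lengths are in m, angles in rad, forces in N, time in s.
With the tool pointing down it reaches from about 0.375 to 0.9 m from the base axis. Payload 3.1 kg.
Tool frame: the origin (TCP) lies midway between the tips of the shut fingers; the grasp point (between the pads) lies 19 mm behind it; z points along the fingers, y is the direction in which the jaws open and shut (so a half turn about z gives the same grasp; the last joint's range is limited). The gripper opens to 87 mm and grips with 3 to 60 N. Pads are 19 mm wide; open, the fingers measure 117 mm over their backs; the gripper's body (75 mm by 190 mm) begins 51 mm behind the grasp point.
Start: joints at [1.171, 0.527, 1.433, -0, 1.181, -0.178], TCP at [0.137, 0.61, 0.223] pointing down, gripper open.
Joint ranges: [-3.08, 3.08], [-0.75, 2.2], [0.22, 2.44], [-1.43, 4.57], [0, 2.65], [-2.85, 2.85]. Speed limits (rad/s): [2.79, 2.79, 3.14, 3.14, 3.14, 3.14].

### API

Orientations are given as a 3x3 rotation matrix whose columns are the frame's x, y, z axes.
In Python, from cell import r, effector, optics gives the robot as it stands. The module is installed in compiled form; this text tells all that it offers. Calls block until the motion is done:
- r.reach(position, orientation): joint-space move of the TCP to a pose.
- r.movel(position, v=0.15, rotation=None): straight line of the TCP; rotation=None keeps the orientation; v is the mean speed in m/s.
- r.move_j(angles): joint-space move.
- effector.grip(opening): finger opening in m; the grip force is fixed at half the most; returns when the fingers have stopped.
- r.pause(seconds).
- r.inverse_kinematics(position, orientation): joint angles nearest the present ones, or None.
- r.state(): the state.
- optics.capture(name): name is "side" or "top"; returns (picture, depth): 400x640x3 uint8, red, green, blue; 400x640 float32, m along the optical axis (not along the pixel's ray), 0 where there is no reading.
- optics.get_calibration(name): a dict with "mtx" (3x3 intrinsics, pixels), "distortion" ([k1, k2, p1, p2, k3] as OpenCV has them; the pictures are not rectified), "R" (3x3) and "t" (3): a world point X has camera coordinates R X + t. Camera axes: x right, y down, z forward; pixel columns grow to the right and rows downward; lengths in m; the calibration is good to about 2 mm. A picture is of the moment at which its call begins. get_calibration takes no time and is no camera call.
A pose or a line that the arm cannot do raises r.PlanningError and nothing moves.
- r.finish_job(): hands the job in, once; it reports no verdict.
The state is a dict: "clock": time; "joints": joint angles; "joint_velocities": joint speeds; "tau": joint torques, N m; "ee_pos": TCP position; "tool_rot": TCP orientation; "contact_force": force on the tool from outside, world axes, zero at the start; "moment": the same for the moment, N m; "grip_width": finger opening in m.
Only numpy, scipy, OpenCV 4.12 (cv2) and the standard library are available. Lean on these libraries where they do the work, as an engineer would, in place of code of your own. Each camera call takes 0.05 s, during which the arm holds its last target.

### The job

The battery pack in the charger is full. Press the charger's orange catch to free it, draw it off the rails, and slide it along the empty rails of the work lamp until the lamp's catch clicks and holds it fully home. Leave the other things on the bench where they are.

Things in the scene. Friction and masses are not known exactly. Their poses are not given: they have to be found in the camera images.
- pack: Battery pack, blue-grey block with a dark foot flange, 0.36 to 0.5 kg. Body (local x, y, z) 88 x 56 x 53 mm on a flange 90 x 72 x 9 mm; top 62 mm above the underside. Origin: centre of the flange's underside. Local +x goes into the rails first. Flat outer end at x = -45 mm. Grip the body across its 56 mm width (local y), well above the flange, or push on the outer end.
- pack_ridge (a point): Top of the steel strike ridge (15 mm above the pack's underside) on the 30 mm wide, 8 mm thick tongue that sticks out at the bottom of the pack's inner end to x = +80 mm; this point is at x = +70 mm. The catch's nose drops behind this ridge.
- charger: Dark battery charger, fixed, one pair of rails. Origin: on the bench top below a seated pack's centre; local +x runs inwards along the rails, y across them. Bed 12 mm above the bench, x = -118 to +133 mm. A seated pack has its origin within 1 mm of (0, 0, 12) mm and the same orientation. Behind the catch a 34 mm high housing, x = 133 to 163 mm. Charger and lamp may stand in either order.
- charger_open (a point): Point on the charger's bed, 66 mm outwards (-x) from its origin, 12 mm above the bench. The rails' lips (tops 29 mm above the bench) hold the flange down from x = -14 to +45 mm, so only a pack whose origin is at this point or further out can be lifted off or set down. Here the bed lies open between low guides (23 mm high) that flare outwards from 75 to 85 mm apart.
- charger_paddle (a point): Point on the top of the charger's orange catch paddle (26 mm along the rails, 40 mm across), 41 mm above the bench, 114 mm inwards from the charger's origin. Pressing it straight down by 7 to 9 mm (3 to 6 N) frees the pack, which the spring plungers then pop 20 to 30 mm outwards; the catch springs back when let go.
- charger_catch (a joint): Angle of the charger's rocker catch: 0 at rest (nose down, holding the pack), growing as the paddle is pressed; frees the pack above about 0.25, stop at 0.38.
- lamp: Work lamp, pale grey with an aluminium light bar, fixed to the bench. Rails, catch, spring plungers, frame and sizes as on the charger, but empty at the start. Light bar behind the catch: 44 mm high, 204 mm wide, x = 131 to 165 mm. Seated pack: origin within 1 mm of (0, 0, 12) mm, same orientation; it can be pushed at most 3 mm further, to a hard stop.
- lamp_open (a point): The same point on the lamp's bed as charger_open on the charger's. Set the pack down here, tongue inwards, then push it about 67 mm inwards: the ridge lifts the catch's nose, which drops behind it when the pack is home (up to about 12 N). Two spring plungers (2 to 4 N) meet the pack about 22 mm before home; let go before the click, it is pushed back out.
- lamp_paddle (a point): The same point on the lamp's orange catch.
- lamp_catch (a joint): Angle of the lamp's rocker catch: 0 at rest; rises to about 0.25 while the ridge passes under the nose and drops back to about 0 at the click.
- tape_measure: Yellow and black tape measure, 65 x 81 x 33 mm, a bystander. Origin at its underside.
- sanding_block: Wooden sanding block 45 x 110 x 35 mm, a bystander. Origin at its underside.
- duct_tape: Roll of grey tape lying flat, 102 mm across, 48 mm high, a bystander. Origin at its underside.
- screw_box_1: Small yellow and dark blue cardboard box 55 x 85 x 45 mm, a bystander. Origin at its underside.

How it is judged:
On the way, in this order (a step that is already met when the one before it is completed fails the run):
1. the charger's catch is pressed down and lets the pack go (value of joint charger_catch above 0.2 rad), for 0.05 s.
2. the pack is off the charger's rails (distance between pack and charger above 0.1 m), for 0.05 s.
3. the pack is at the open end of the lamp's rails, lined up with them (x of pack in the frame of lamp between -0.11 and -0.02 m and y of pack in the frame of lamp between -0.012 and 0.012 m and z of pack in the frame of lamp below 0.018 m), for 0.05 s.
At the end, for the whole second after the job is handed in: The pack rests fully home on the lamp's rails (tongue inwards, within 4 mm of its seated place along and across the rails, at most 4 mm above the bed), the lamp's catch has dropped back (below 0.08 rad) and holds it, the charger's catch is up again (below 0.08 rad), and the pack is at rest (x of pack in the frame of lamp between -0.004 and 0.005 m and x of pack_ridge in the frame of lamp above 0.06 m and y of pack in the frame of lamp between -0.004 and 0.004 m and z of pack in the frame of lamp below 0.016 m and value of joint each of lamp_catch, charger_catch below 0.08 rad and linear speed of pack below 0.02 m/s); the robot touches nothing.
It fails at once if a bystander (tape measure, sanding block, tape roll or small box) is moved more than 30 mm (distance of any of tape_measure, sanding_block, duct_tape, screw_box_1 from where it was at the start of the episode above 0.03 m).
It also fails if it takes over 58 s, if anything falls off the work surface, if the arm or the gripper's body presses on something with over 40 N, if the wrist force passes 120 N, or if a joint passes its speed limit or range.

## Working session

There is one attempt and no reset: what is moved stays moved. The work goes in short steps, each a Python script; the robot and the scene stay as the last script left them, time stands still between calls to the robot, and variables do not carry over. Pictures are saved under pics/ and viewed, and the job is handed in when it is done.

```bash
mkdir -p pics; ls; python3 - <<'E'
from cell import r,effector,optics
import cv2,numpy as np
for n in("side","top"):
    p,d=optics.capture(n); cv2.imwrite(f"pics/{n}0.png",p[:,:,::-1]); np.savez(f"{n}0.npz",p=p,d=d)
    c=optics.get_calibration(n); print(n,c)
print(r.state())
E
```

```text
pics
side {'mtx': array([[395.36249002,   0.        , 319.48206265],
       [  0.        , 395.36249002, 192.84091536],
       [  0.        ,   0.        ,   1.        ]]), 'distortion': array([-0.04112736,  0.        ,  0.        ,  0.        ,  0.        ]), 'R': array([[ 0.97883771, -0.20361484, -0.02043837],
       [-0.15353479, -0.66469491, -0.73116875],
       [ 0.13529153,  0.71883355, -0.68189041]]), 't': array([-0.52953209,  0.14419993,  1.2297723 ])}
top {'mtx': array([[362.71574254,   0.        , 325.38008498],
       [  0.        , 362.71574254, 195.96462245],
       [  0.        ,   0.        ,   1.        ]]), 'distortion': array([0.0181187, 0.       , 0.       , 0.       , 0.       ]), 'R': array([[ 0.06646406, -0.99778406,  0.00308212],
       [-0.97552277, -0.0656295 , -0.20987637],
       [ 0.20961357,  0.01094256, -0.97772307]]), 't': array([0.00198391, 0.55198701, 0.92447184])}
{'clock': 0.1, 'joints': array([ 1.17048797e+00,  5.28380678e-01,  1.43374940e+00, -1.25738070e-05,
        1.18140689e+00, -1.78508694e-01]), 'joint_velocities': array([ 0.00074831, -0.00116112, -0.00493844, -0.00167651,  0.00148304,
        0.00094505]), 'tau': array([-2.11912365e-06, -4.40986240e+01, -1.77149677e+01,  6.34823972e-02,
        5.33657754e-02, -3.14387364e-05]), 'ee_pos': array([0.13721409, 0.6090867 , 0.22167278]), 'tool_rot': array([[-9.75504058e-01,  2.19980169e-01, -7.46990460e-04],
       [ 2.19981184e-01,  9.75502463e-01, -1.79513060e-03],
       [ 3.33797900e-04, -1.91548103e-03, -9.99998110e-01]]), 'contact_force': array([-0.10920044,  0.20225717, -0.2268438 ]), 'moment': array([ 0.02392117,  0.00575837, -0.03928891]), 'grip_width': 0.08661430870543746}
```

View pics/top0.png

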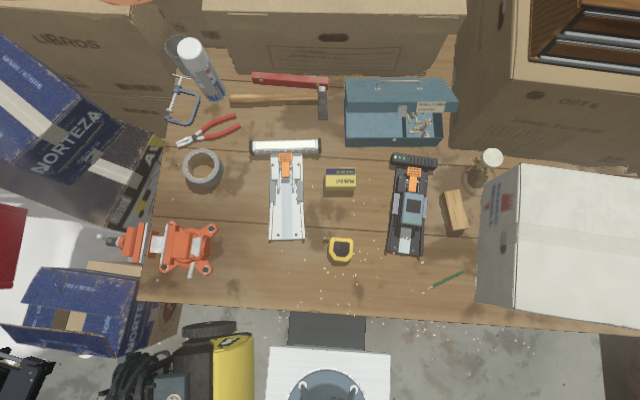

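View pics/side0.png

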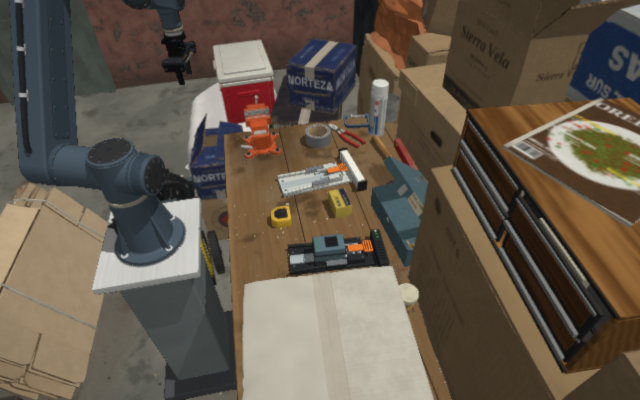

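```bash
cat > h.py <<'E'
import cv2,numpy as np
from cell import r,effector,optics
def ortho(n,p,z,x0,x1,y0,y1,s=0.001):
    # image: rows = x decreasing (up = +x), cols = y decreasing (right = -y)
    c=optics.get_calibration(n)
    xs=np.arange(x1,x0,-s); ys=np.arange(y1,y0,-s)
    Y,X=np.meshgrid(ys,xs); P=np.stack([X,Y,np.full_like(X,z)],-1).reshape(-1,3)
    uv,_=cv2.projectPoints(P,cv2.Rodrigues(c["R"])[0],c["t"],c["mtx"],c["distortion"])
    uv=uv.reshape(X.shape+(2,)).astype(np.float32)
    return cv2.remap(p,uv[...,0],uv[...,1],cv2.INTER_CUBIC)
def cloud(n,d):
    c=optics.get_calibration(n); v,u=np.mgrid[:400,:640]
    q=cv2.undistortPoints(np.stack([u,v],-1).reshape(-1,1,2).astype(np.float64),c["mtx"],c["distortion"]).reshape(400,640,2)
    C=np.dstack([q*d[...,None],d]); W=(C-c["t"])@c["R"]; W[d==0]=np.nan
    return W
def proj(n,P):
    c=optics.get_calibration(n)
    return cv2.projectPoints(np.array(P,float).reshape(-1,3),cv2.Rodrigues(c["R"])[0],c["t"],c["mtx"],c["distortion"])[0].reshape(-1,2)
E
python3 - <<'E'
from h import *
for n in("top","side"):
    f=np.load(f"{n}0.npz"); p,d=f["p"],f["d"]; W=cloud(n,d)
    m=(W[...,0]>.3)&(W[...,0]<.8)&(abs(W[...,1])<.35)&(abs(W[...,2])<.006); print(n,np.median(W[m][:,2]))
    for (u,v) in ([(287,195),(286,165),(413,208),(413,175),(405,240),(285,147),(413,161)] if n=="top" else []): print((u,v),W[v,u].round(3))
    for z,t in((.012,'bed'),(.041,'pad'),(.074,'packtop')):
        o=ortho(n,p,z,.36,.76,-.33,.25); cv2.imwrite(f"pics/o_{n}_{t}.png",o[:,:,::-1])
E
```

```text
top 0.0013308589362633484
(287, 195) [0.555 0.148 0.016]
(286, 165) [0.636 0.155 0.04 ]
(413, 208) [ 0.531 -0.195  0.073]
(413, 175) [ 0.63  -0.201  0.044]
(405, 240) [ 0.451 -0.188  0.016]
(285, 147) [0.688 0.163 0.043]
(413, 161) [ 0.673 -0.201  0.037]
side 0.0024289485806067352
```

View pics/o_top_pad.png

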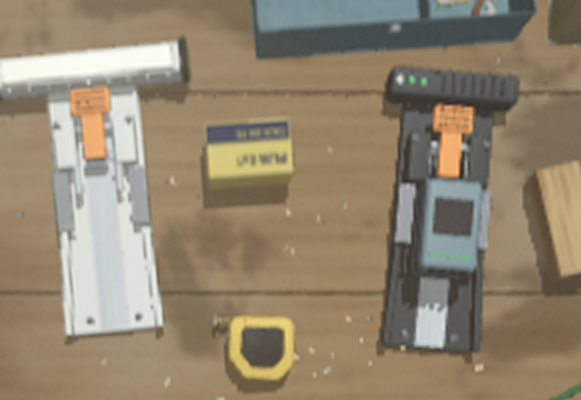

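View pics/o_side_pad.png

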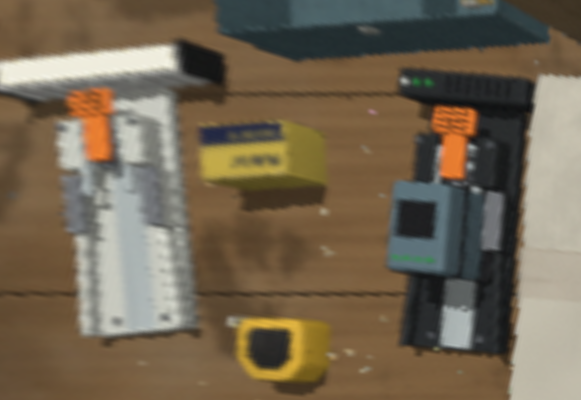

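View pics/o_top_packtop.png

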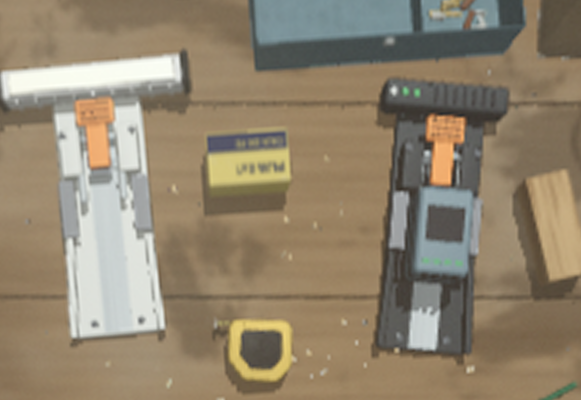

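```bash
python3 - <<'E'
from h import *
for n in("top","side"):
    f=np.load(f"{n}0.npz"); p=f["p"]
    for nm,(a,b) in dict(lamp=(.04,.27),chg=(-.29,-.06)).items():
        tiles=[]
        for z in (.012,.041,.074) if nm=='chg' else (.012,.041):
            o=ortho(n,p,z,.39,.72,a,b,.0005*1.25)
            tiles.append(o[:,:,::-1])
        im=np.ascontiguousarray(np.hstack(tiles)); w=tiles[0].shape[1]
        im=im[:, :]
        print(nm,im.shape); 
        for k in range(len(tiles)):
            for gy in np.arange(np.ceil(a/.05)*.05,b,.05):
                c=int((b-gy)/.000625)+k*w; cv2.line(im,(c,0),(c,6),(0,0,255),1); cv2.putText(im,f"{gy:.2f}",(c-12,16),0,.35,(0,0,255),1)
            for gx in np.arange(.4,.72,.05):
                rr=int((.72-gx)/.000625); cv2.line(im,(k*w,rr),(k*w+6,rr),(0,0,255),1); cv2.putText(im,f"{gx:.2f}",(k*w+8,rr+4),0,.35,(0,0,255),1)
        if im.shape[1]>800: im=im[:,:]
        cv2.imwrite(f"pics/g_{n}_{nm}.png",cv2.resize(im,None,fx=min(1,800/im.shape[1]),fy=min(1,800/im.shape[1]),interpolation=cv2.INTER_AREA))
E
```

```text
lamp (528, 736, 3)
chg (528, 1104, 3)
lamp (528, 736, 3)
chg (528, 1104, 3)
```

View pics/g_top_lamp.png

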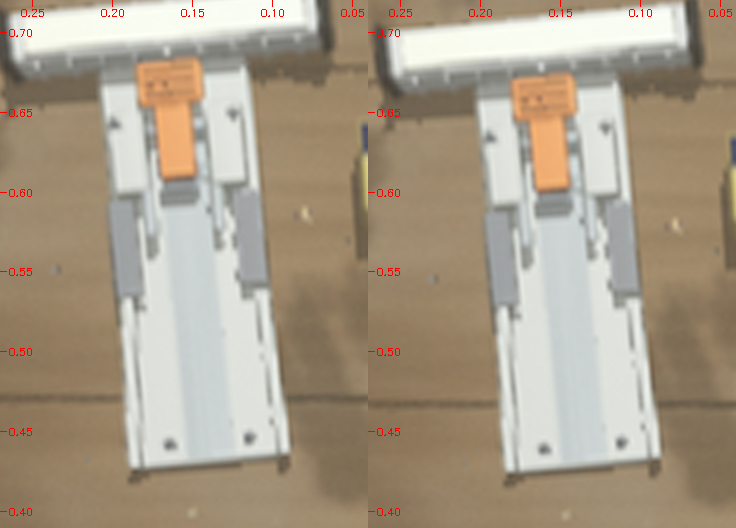

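View pics/g_top_chg.png

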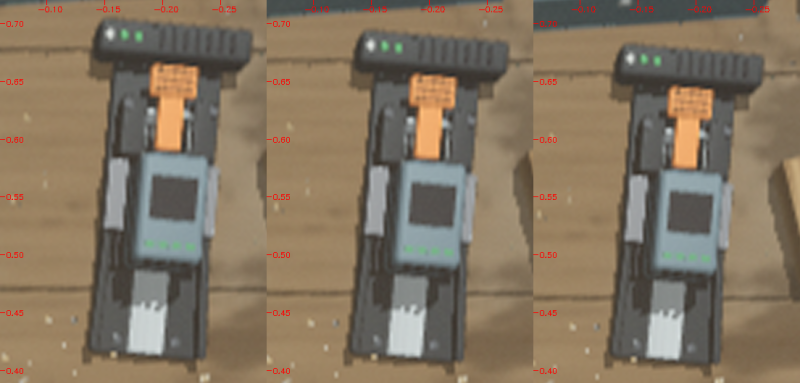

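```bash
cat > meas.py <<'E'
from h import *
S=.0005
def rect(mask,x1,y1):
    mask=cv2.morphologyEx(mask.astype(np.uint8),cv2.MORPH_OPEN,np.ones((5,5)))
    n,l,st,ce=cv2.connectedComponentsWithStats(mask); k=1+np.argmax(st[1:,4])
    pts=np.argwhere(l==k); W=np.c_[x1-S*pts[:,0], y1-S*pts[:,1]]
    (c,wh,a)=cv2.minAreaRect(W.astype(np.float32)); return W,c,wh,a
f={n:np.load(n+"0.npz")["p"] for n in("top","side")}
for n in("top","side"):
  for nm,(a,b) in dict(lamp=(.04,.27),chg=(-.29,-.06)).items():
    hs=lambda z: cv2.cvtColor(ortho(n,f[n],z,.39,.72,a,b,S),cv2.COLOR_RGB2HSV)
    h=hs(.041); W,c,wh,ang=rect((h[...,0]<18)&(h[...,1]>130)&(h[...,2]>140),.72,b)
    print(n,nm,'orange',np.round(c,4),np.round(wh,4),ang)
    # row-wise widths along approx axis
    yaw=np.deg2rad({'lamp':6,'chg':-3}[nm])
    ax=np.array([np.cos(yaw),np.sin(yaw)]); ay=np.array([-ax[1],ax[0]])
    q=np.c_[W@ax,W@ay]
    cen=[]
    for s in np.arange(q[:,0].min(),q[:,0].max(),.004):
        k=abs(q[:,0]-s)<.0015
        if k.sum()>5:
            lo,hi=q[k,1].min(),q[k,1].max(); cen.append((s,(lo+hi)/2,hi-lo))
    cen=np.array(cen); pf=np.polyfit(cen[1:-1,0],cen[1:-1,1],1); print('  yaw',np.rad2deg(yaw+np.arctan(pf[0])),'resid',np.std(np.polyval(pf,cen[1:-1,0])-cen[1:-1,1]))
    w=cen[cen[:,2]>.033]; print('  wide s',w[:,0].min(),q[:,0].max(),'widths',cen[:,2].round(3))
    s=q[:,0].max()-.013; P=s*ax+np.polyval(pf,s)*ay; print('  paddle centre (from far edge)',P.round(4))
    if nm=='chg':
        h=hs(.074); W,c,wh,ang=rect((h[...,0]>90)&(h[...,0]<120)&(h[...,1]>40)&(h[...,2]>60)&(np.arange(h.shape[0])[:,None]<560)&(np.arange(h.shape[0])[:,None]>180),.72,b)
        print('  pack',np.round(c,4),np.round(wh,4),ang)
E
python3 meas.py
```

```text
top lamp orange [0.6364 0.1597] [0.0666 0.0306] 6.009038925170898
  yaw 17.266983709697254 resid 0.00400988304312734Traceback (most recent call last):
  File "meas.py", line 24, in <module>
    w=cen[cen[:,2]>.033]; print('  wide s',w[:,0].min(),q[:,0].max(),'widths',cen[:,2].round(3))
                                           ~~~~~~~~~~^^
    return umr_minimum(a, axis, None, out, keepdims, initial, where)
ValueError: zero-size array to reduction operation minimum which has no identity
```

```bash
sed -i 's/(h\[...,0\]<18)&(h\[...,1\]>130)&(h\[...,2\]>140)/((h[...,0]<17)\&(h[...,1]>125)\&(h[...,2]>110))/; s/>.033\]/>.027]/' meas.py; python3 meas.py; python3 - <<'E'
from h import *
p=np.load("top0.npz")["p"]; o=ortho("top",p,.041,.39,.72,.04,.27,.001); h=cv2.cvtColor(o,cv2.COLOR_RGB2HSV)
for x in (.66,.645,.62): print([tuple(map(int,h[int((.72-x)/.001),int((.27-y)/.001)])) for y in np.arange(.13,.19,.004)])
E
```

```text
top lamp orange [0.6364 0.1592] [0.0679 0.0354] 3.6913914680480957
  yaw 5.703114315495631 resid 0.00038719641038989164
  wide s 0.6597149391556739 0.6839680973259968 widths [0.017 0.018 0.018 0.017 0.017 0.019 0.019 0.017 0.017 0.017 0.018 0.031
 0.035 0.034 0.034 0.035 0.035 0.018]
  paddle centre (from far edge) [0.6578 0.1605]
top chg orange [ 0.6197 -0.2014] [0.0408 0.0726] 85.60125732421875
  yaw -5.084625291606705 resid 0.00042357038605795217
  wide s 0.637246028712247 0.6660696039980358 widths [0.021 0.022 0.022 0.022 0.021 0.022 0.021 0.021 0.021 0.022 0.022 0.037
 0.039 0.039 0.038 0.039 0.041 0.041 0.037]
  paddle centre (from far edge) [ 0.6433 -0.2029]
[(45, 7, 229), (47, 8, 228), (37, 10, 223), (15, 113, 223), (14, 129, 218), (13, 128, 203), (14, 129, 205), (13, 127, 207), (13, 125, 194), (13, 128, 203), (14, 128, 207), (14, 132, 215), (14, 122, 201), (24, 24, 150), (39, 12, 149)]
[(45, 7, 227), (45, 7, 225), (48, 6, 230), (20, 22, 172), (14, 72, 156), (14, 128, 213), (14, 133, 222), (13, 136, 214), (13, 135, 214), (13, 137, 218), (13, 120, 191), (13, 132, 201), (15, 47
[... 309 characters left out ...]
py", line 27, in <module>
    h=hs(.074); W,c,wh,ang=rect((h[...,0]>90)&(h[...,0]<120)&(h[...,1]>40)&(h[...,2]>60)&(np.arange(h.shape[0])[:,None]<560)&(np.arange(h.shape[0])[:,None]>180),.72,b)
                           ~~~~^^^^^^^^^^^^^^^^^^^^^^^^^^^^^^^^^^^^^^^^^^^^^^^^^^^^^^^^^^^^^^^^^^^^^^^^^^^^^^^^^^^^^^^^^^^^^^^^^^^^^^^^^^^^^^^^^^^^^^^^^^^^^^^^^^^^^^^^
  File "meas.py", line 5, in rect
    n,l,st,ce=cv2.connectedComponentsWithStats(mask); k=1+np.argmax(st[1:,4])
                                                          ~~~~~~~~~^^^^^^^^^^
    return _wrapfunc(a, 'argmax', axis=axis, out=out, **kwds)
    return bound(*args, **kwds)
ValueError: attempt to get argmax of an empty sequence
```

```bash
sed -i 's/h\[...,1\]>125/h[...,1]>75/; s/h\[...,1\]>40)&(h\[...,2\]>60)/h[...,1]>45)\&(h[...,2]>60)/; s/(h\[...,0\]>90)&(h\[...,0\]<120)/(h[...,0]>85)\&(h[...,0]<125)/;s/h\[...,1\]>45/h[...,1]>25/;s/>180/>160/' meas.py; python3 meas.py; python3 - <<'E'
from h import *
for n in("top","side"):
    f=np.load(n+"0.npz"); o=ortho(n,f["p"],.074,.39,.72,-.29,-.06,.001); h=cv2.cvtColor(o,cv2.COLOR_RGB2HSV)
    for x in (.56,.51): print([tuple(map(int,h[int((.72-x)/.001),int((-.06-y)/.001)])) for y in np.arange(-.25,-.13,.006)])
    W=cloud(n,f["d"]); m=(W[...,2]>.066)&(W[...,2]<.085)&(W[...,0]>.45)&(W[...,0]<.62)&(W[...,1]<-.13)&(W[...,1]>-.24)
    Q=W[m]; print(n,'depth pack',m.sum(),cv2.minAreaRect(Q[:,:2].astype(np.float32)),np.median(Q,0),Q[:,2].std())
E
```

```text
top lamp orange [0.6371 0.1584] [0.073  0.0403] 5.710169792175293
  yaw 6.050823437878574 resid 0.00021280134021484505
  wide s 0.6576213669016697 0.6866141977479701 widths [0.019 0.022 0.022 0.022 0.021 0.022 0.023 0.023 0.022 0.023 0.023 0.03
 0.038 0.039 0.039 0.04  0.04  0.04  0.038]
  paddle centre (from far edge) [0.6605 0.1605]
top chg orange [ 0.6192 -0.2008] [0.0414 0.0738] 85.03032684326172
  yaw -5.554363125360372 resid 0.00040433439238761004
  wide s 0.6358265883444796 0.6660957719761573 widths [0.021 0.023 0.023 0.023 0.023 0.024 0.024 0.023 0.022 0.023 0.023 0.036
 0.04  0.041 0.041 0.041 0.041 0.041 0.039]
  paddle centre (from far edge) [ 0.6433 -0.2031]
  pack [ 0.5294 -0.1932] [0.0548 0.0866] 85.2363510131836
side lamp orange [0.5625 0.227 ] [0.1516 0.0888] 7.016503810882568
  yaw 6.282590350734866 resid 0.011277015434375457
  wide s 0.5321467787723477 0.6596769535011109 widths [0.004 0.005 0.008 0.015 0.011 0.021 0.028 0.042 0.071 0.071 0.081 0.074
 0.081 0.055 0.051 0.053 0.046 0.041 0.038 0.044 0.037 0.034 0.032 0.038
 0.044 0.041 0.036 0.032 0.031 0.029 0.023 0.
[... 1538 characters left out ...]
8, 60, 123), (98, 60, 124), (98, 59, 122), (97, 61, 122), (98, 61, 122), (98, 63, 122), (98, 64, 123), (50, 8, 102), (15, 122, 119), (15, 114, 123), (16, 126, 121), (16, 125, 120), (16, 128, 120), (16, 126, 121)]
[(98, 56, 68), (98, 59, 69), (99, 43, 42), (98, 57, 72), (99, 61, 79), (98, 59, 117), (98, 60, 123), (99, 61, 125), (99, 62, 123), (98, 60, 123), (98, 60, 123), (99, 62, 123), (99, 62, 123), (98, 55, 120), (19, 56, 101), (16, 130, 120), (16, 126, 121), (16, 126, 121), (15, 125, 120), (16, 126, 121)]
side depth pack 525 ((0.5271499156951904, -0.19492188096046448), (0.05869458243250847, 0.08907190710306168), 84.14582061767578) [ 0.52622973 -0.19919655  0.07570083] 0.002797758639051125
```

```bash
sed -i 's/h\[...,1\]>75/h[...,1]>(75 if n=="top" else 185)/;s/h\[...,2\]>110/h[...,2]>(110 if n=="top" else 150)/' meas.py; python3 meas.py | grep -v width; python3 - <<'E'
from h import *
out=[]
fr=dict(lamp=((.547,.1488),5.9),chg=((.5285,-.1935),-4.9))
for n in("top","side"):
    p=np.load(n+"0.npz")["p"][:,:,::-1].copy(); big=cv2.resize(p,None,fx=4,fy=4,interpolation=cv2.INTER_CUBIC)
    for nm,(o,a) in fr.items():
        a=np.deg2rad(a); R=np.array([[np.cos(a),-np.sin(a)],[np.sin(a),np.cos(a)]])
        def dr(pts,z,col):
            w=np.c_[np.array(pts)@R.T+o,np.full(len(pts),z)]; q=(proj(n,w)*4+1.5).astype(int); cv2.polylines(big,[q.reshape(-1,1,2)],True,col,1)
        B=lambda x0,x1,w:[(x0,-w),(x1,-w),(x1,w),(x0,w)]
        dr(B(.101,.127,.02),.041,(0,255,0)); dr([(-.118,0),(.1,0)],.012,(255,0,255)); dr(B(-.118,.133,.0475),.012,(0,0,255))
        dr(B(-.014,.045,.0475),.029,(255,255,0))
        if nm=='chg': dr(B(-.044,.044,.028),.074,(0,255,0))
        dr(B(.131,.165,.102) if nm=='lamp' else B(.133,.163,.06),.044 if nm=='lamp' else .034,(0,255,255))
        c=proj(n,[[o[0]+.01,o[1],.02]])[0]*4; x,y=int(c[0])-200,int(c[1])-300 
        out.append(big[max(y,0):y+520,x:x+400][:520])
for i in (0,1): cv2.imwrite(f"pics/ov{i}.png",np.hstack(out[2*i:2*i+2]))
E
```

```text
top lamp orange [0.6371 0.1584] [0.073  0.0403] 5.710169792175293
  yaw 6.050823437878574 resid 0.00021280134021484505
 0.038 0.039 0.039 0.04  0.04  0.04  0.038]
  paddle centre (from far edge) [0.6605 0.1605]
top chg orange [ 0.6192 -0.2008] [0.0414 0.0738] 85.03032684326172
  yaw -5.554363125360372 resid 0.00040433439238761004
 0.04  0.041 0.041 0.041 0.041 0.041 0.039]
  paddle centre (from far edge) [ 0.6433 -0.2031]
  pack [ 0.5294 -0.1932] [0.0548 0.0866] 85.2363510131836
side lamp orange [0.6349 0.161 ] [0.069  0.0386] 0.5354680418968201
  yaw 12.49403915039808 resid 0.0014423489389157004
 0.036 0.035 0.038 0.039 0.037 0.03 ]
  paddle centre (from far edge) [0.6558 0.1597]
side chg orange [ 0.6175 -0.2022] [0.042  0.0698] 85.60135650634766
  yaw -1.557286208178649 resid 0.0006500855484130152
 0.04  0.041 0.042 0.041 0.041 0.04 ]
  paddle centre (from far edge) [ 0.6395 -0.2045]
  pack [ 0.5277 -0.2028] [0.0672 0.0883] 85.28526306152344
```

View pics/ov0.png

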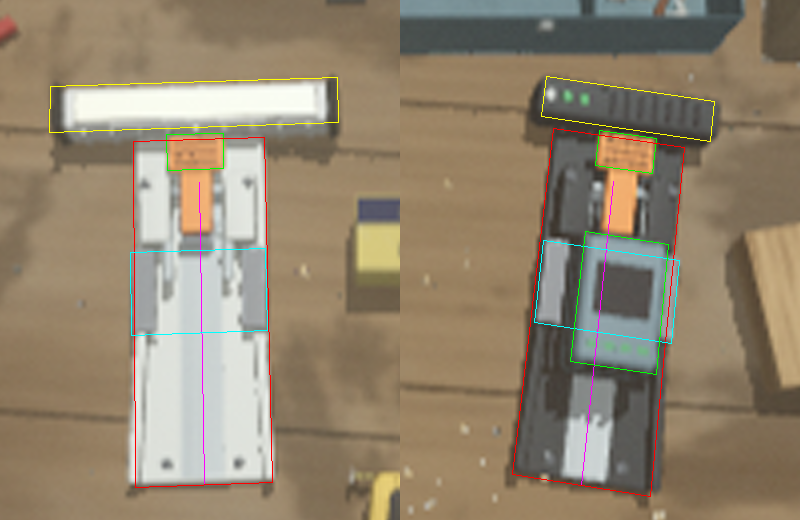

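View pics/ov1.png

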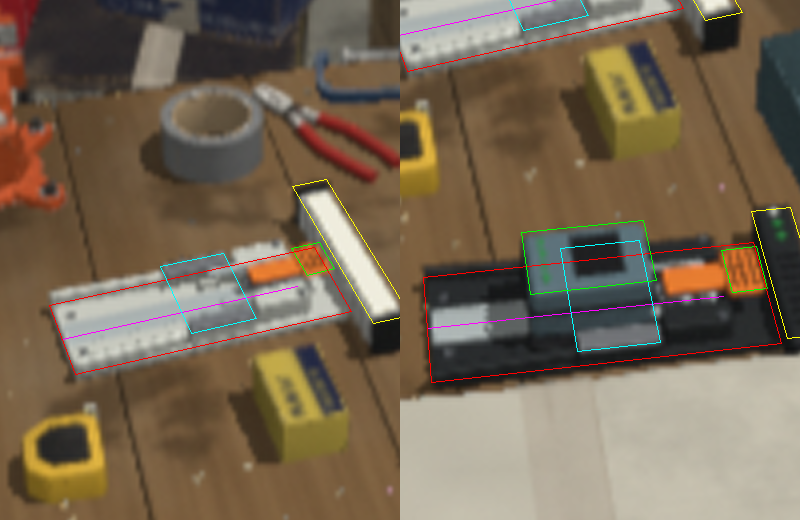

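```bash
python3 - <<'E'
from h import *
H=np.zeros((10,16))
W=np.concatenate([cloud(n,np.load(n+"0.npz")["d"]).reshape(-1,3) for n in("top","side")])
W=W[np.isfinite(W).all(1)]
xs=np.arange(.3,.9,.04); ys=np.arange(.72,-.48,-.06)
print('y:',ys.round(2))
for x in xs[::-1]:
    row=[]
    for y in ys:
        k=(abs(W[:,0]-x)<.02)&(abs(W[:,1]-y)<.03); row.append(int(1000*np.percentile(W[k,2],98)) if k.sum()>2 else -1)
    print(round(x,2),row)
a=np.deg2rad(-4.9)
def R(d): a=np.deg2rad(d); c,s=np.cos(a),np.sin(a); return np.array([[-c,-s,0],[-s,c,0],[0,0,-1]])
for p,d in (((.6425,-.2035,.2),-4.9),((.6425,-.2035,.033),-4.9),((.45,-.187,.038),-4.9),((.467,.143,.04),5.6),((.50,.146,.03),5.6)): print(p,r.inverse_kinematics(p,R(d)))
E
```

```text
y: [ 0.72  0.66  0.6   0.54  0.48  0.42  0.36  0.3   0.24  0.18  0.12  0.06
 -0.   -0.06 -0.12 -0.18 -0.24 -0.3  -0.36 -0.42]
0.9 [-1, -1, -1, 16, 97, 227, 294, 295, 293, 293, 45, 43, 102, 105, 110, 111, 114, 395, 547, 554]
0.86 [-1, -1, -1, 23, 23, 228, 227, 28, 28, 25, 25, 29, 134, 137, 168, 169, 145, 396, 548, 555]
0.82 [-1, -1, -1, 19, 14, 226, 223, 28, 25, 6, 5, 24, 163, 168, 170, 173, 175, 471, 548, 554]
0.78 [148, -74, -1, 23, 17, 18, 16, 13, 6, 5, 6, 7, 193, 194, 194, 196, 195, 539, 547, 553]
0.74 [149, 130, -74, 20, 21, 16, 16, 15, 5, 5, 6, 6, 190, 190, 184, 178, 80, 395, 542, 545]
0.7 [149, -70, -73, 6, 15, 17, 14, 5, 46, 45, 45, 46, 76, 78, 70, 38, 37, 4, 153, 383]
0.66 [146, -71, -84, 6, 6, 52, 51, 5, 45, 45, 44, 5, 5, 5, 34, 45, 43, 31, 88, 88]
0.62 [-71, -72, -1, 5, 5, 51, 51, 5, 5, 42, 40, 49, 50, 48, 5, 44, 44, 5, 4, 218]
0.58 [-70, -71, -1, 5, 6, 51, 51, 6, 6, 38, 35, 48, 50, 46, 6, 77, 75, 39, 37, 220]
0.54 [-69, -70, -1, 6, 5, 5, 5, 5, 5, 33, 32, 6, 6, 5, 29, 79, 77, 38, 38, 221]
0.5 [-68, -71, -1, 5, 6, 6, 6, 5, 5, 26, 26, 5, 5, 5, 25, 78, 77, 38, 37, 219]
0.46 [-
[... 314 characters left out ...]
5, 7, 9, 217, 219]
0.3 [-257, -281, -1, 5, 6, 6, 33, 6, 5, 6, 5, 5, 5, 5, 5, 5, 4, 3, 214, 217]
(0.6425, -0.2035, 0.2) [-4.72187944e-01  6.18132502e-01  1.32239346e+00 -4.44089210e-16
  1.20106669e+00 -1.95746314e+00]
(0.6425, -0.2035, 0.033) [-4.72187944e-01  8.24600954e-01  1.42569108e+00 -4.44089210e-16
  8.91300620e-01 -1.95746314e+00]
(0.45, -0.187, 0.038) [-6.23643256e-01  6.67113234e-01  1.91627260e+00 -4.44089210e-16
  5.58206816e-01 -2.10891845e+00]
(0.467, 0.143, 0.04) [ 6.78696024e-02  6.63722848e-01  1.91279732e+00 -4.44089210e-16
  5.65072482e-01 -1.60066516e+00]
(0.5, 0.146, 0.03) [ 6.93536167e-02  7.03379447e-01  1.83408828e+00 -4.44089210e-16
  6.04124922e-01 -1.59918115e+00]
```

```bash
cat >> h.py <<'E'
def R(d):
    a=np.deg2rad(d); c,s=np.cos(a),np.sin(a); return np.array([[-c,-s,0],[-s,c,0],[0,0,-1]])
CH=((.528,-.1935),-4.9); LA=((.5465,.1505),5.6)
def pt(F,x,y,z):
    (o,d)=F; a=np.deg2rad(d); return [o[0]+x*np.cos(a)-y*np.sin(a),o[1]+x*np.sin(a)+y*np.cos(a),z]
def st(t=''):
    s=r.state(); print(t,round(s["clock"],2),s["ee_pos"].round(4),'F',s["contact_force"].round(1),'g',round(s["grip_width"],4)); return s
def snap(n,name,box=None,f=1):
    p,d=optics.capture(n); q=p if box is None else p[box[1]:box[3],box[0]:box[2]]
    cv2.imwrite("pics/"+name,cv2.resize(q,None,fx=f,fy=f,interpolation=cv2.INTER_CUBIC)[:,:,::-1]); return p,d
E
python3 - <<'E'
from h import *
r.reach(pt(CH,.114,0,.16),R(-4.9)); st()
effector.grip(0.0); st()
r.movel(pt(CH,.114,0,.045),v=.12); st()
for z in (.040,.038,.036,.034,.032): r.movel(pt(CH,.114,0,z),v=.03); st(z)
snap("side","press.png",(270,210,430,290),5)
snap("top","presst.png",(360,130,480,270),4)
E
```

```text
3.44 [ 0.6418 -0.2023  0.1601] F [ 0.2 -0.1 -0.3] g 0.0869
 4.97 [ 0.6416 -0.2032  0.16  ] F [ 0.1 -0.9  0.1] g 0.0005
 6.08 [ 0.6423 -0.2036  0.0459] F [ 0.3 -1.  -0.4] g 0.0006
0.04 6.39 [ 0.6427 -0.2037  0.041 ] F [ 0.4 -0.6  3.6] g 0.0007
0.038 6.64 [ 0.6438 -0.2039  0.0396] F [ 3.4 -0.8  5.1] g 0.0007
0.036 6.89 [ 0.6449 -0.204   0.0381] F [3.7 0.7 5.5] g 0.0
0.034 7.14 [ 0.646  -0.2042  0.0365] F [4.7 1.4 6.7] g 0.0005
0.032 7.39 [ 0.6468 -0.2043  0.0349] F [7.  1.3 7. ] g 0.0004
```

View pics/press.png

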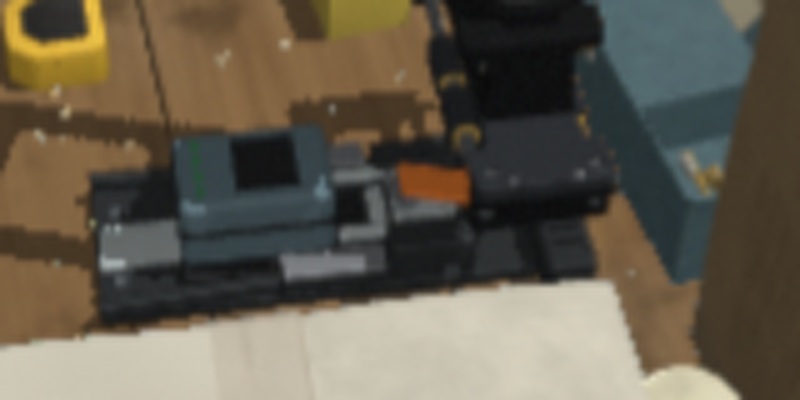

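View pics/presst.png

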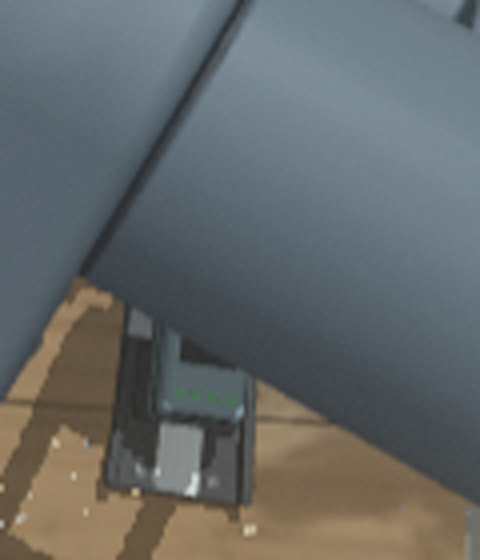

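```bash
python3 - <<'E'
from h import *
r.pause(.1)
s=st(); p=s["ee_pos"].copy(); p[2]=.14; r.movel(list(p),v=.2); st()
# move back for clear view while opening the gripper
effector.grip(.087); r.movel(pt(CH,-.025,0,.16),v=.25,rotation=R(-4.9)); st()
p,d=snap("side","pop.png",(270,210,430,290),5)
W=cloud("side",d); m=(W[...,2]>.066)&(W[...,2]<.085)&(W[...,0]>.40)&(W[...,0]<.62)&(W[...,1]<-.13)&(W[...,1]>-.24)
print(m.sum(),cv2.minAreaRect(W[m][:,:2].astype(np.float32)))
E
```

```text
7.59 [ 0.6468 -0.2043  0.0349] F [6.4 1.  6.7] g 0.0003
 8.28 [ 0.6455 -0.2037  0.1386] F [-0.1  0.3 -0.3] g 0.0005
 10.53 [ 0.5047 -0.1922  0.1605] F [0.3 0.1 0.6] g 0.0872
516 ((0.5036063194274902, -0.1937047243118286), (0.056987810879945755, 0.0892835333943367), 87.3930892944336)
```

View pics/pop.png

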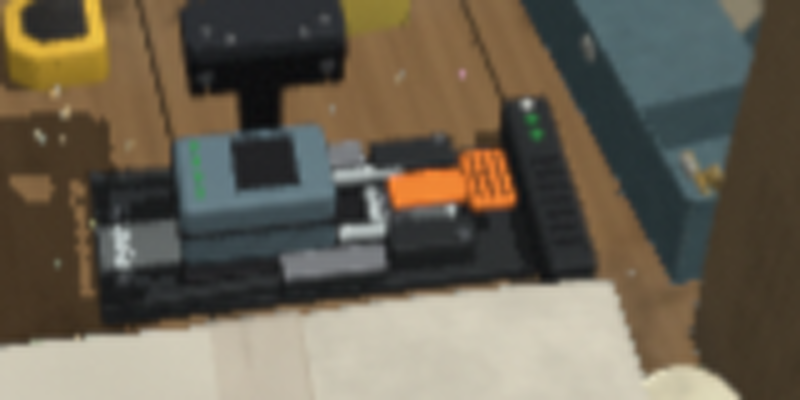

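```bash
python3 - <<'E'
from h import *
r.movel(pt(CH,-.024,0,.041),v=.15); st()
effector.grip(.0); st('grip')
r.movel(pt(CH,-.050,0,.041),v=.08); st()
r.movel(pt(CH,-.085,0,.041),v=.08); st()
snap("side","out.png",(230,190,430,290),4)
E
```

```text
11.53 [ 0.5048 -0.1917  0.0414] F [0.6 0.5 0.2] g 0.0871
grip 12.17 [ 0.5042 -0.1916  0.0413] F [ 0.3 -0.2  3.3] g 0.0558
 12.64 [ 0.4768 -0.1891  0.0413] F [-3.3 -1.1  6.8] g 0.056
 13.22 [ 0.4423 -0.1862  0.0413] F [-2.1 -0.7  7.9] g 0.0558
```

View pics/out.png

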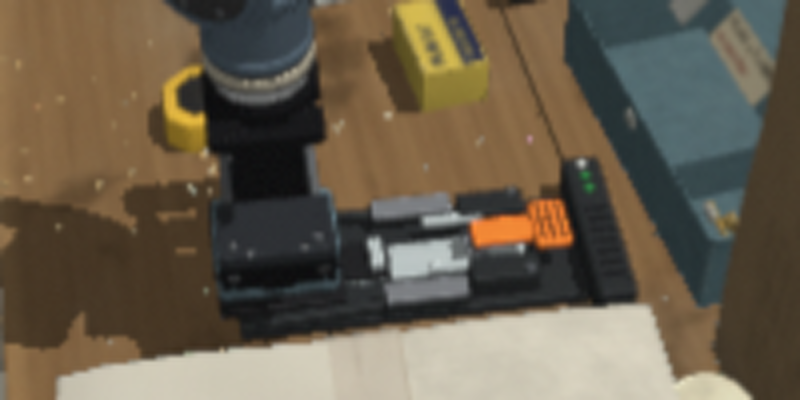

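```bash
python3 - <<'E'
from h import *
r.movel(pt(CH,-.085,0,.14),v=.15); st('lift')
r.movel(pt(LA,-.085,0,.14),v=.2,rotation=R(LA[1])); st('over')
r.movel(pt(LA,-.085,0,.072),v=.15); st('low')
snap("side","low.png",(230,130,430,230),4)
snap("top","lowt.png",(230,130,350,270),4)
E
```

```text
lift 14.08 [ 0.4422 -0.1854  0.1389] F [-0.5  0.9 -4.9] g 0.0557
over 15.88 [0.4618 0.1415 0.1399] F [ 0.6 -0.3 -4.6] g 0.0557
low 16.48 [0.4623 0.1419 0.0721] F [ 0.1 -0.  -4.1] g 0.0558
```

View pics/low.png

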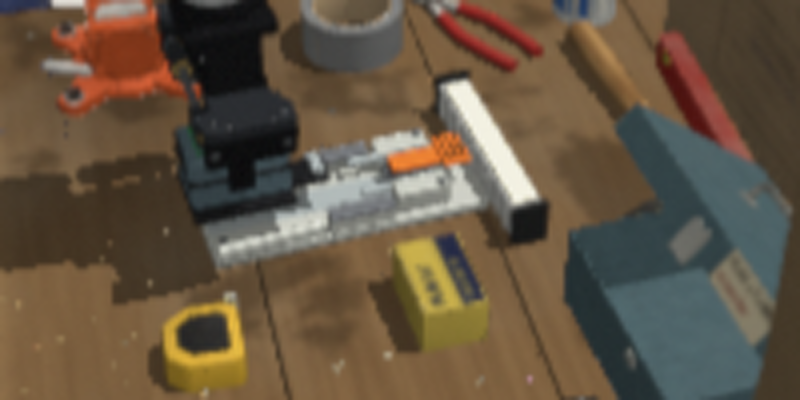

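View pics/lowt.png

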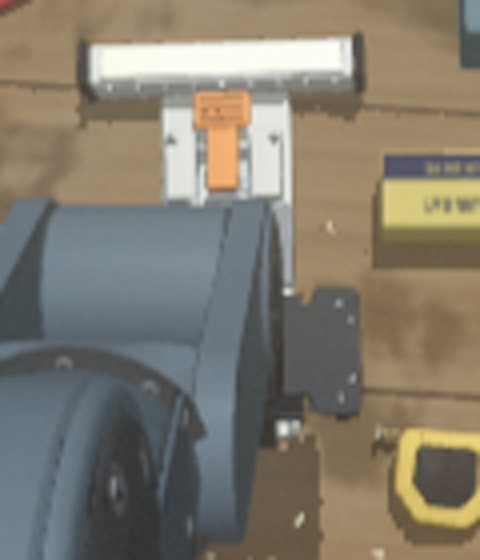

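```bash
python3 - <<'E'
from h import *
for z in (.055,.049,.045,.043,.0415): r.movel(pt(LA,-.085,0,z),v=.06); st(z)
snap("side","dn.png",(230,130,430,230),4)
E
```

```text
0.055 17.01 [0.4615 0.1422 0.0546] F [ 0.2 -0.6 -5.1] g 0.0557
0.049 17.26 [0.4616 0.1422 0.0487] F [-0.4 -0.2 -5.1] g 0.0563
0.045 17.51 [0.4617 0.1422 0.0448] F [ 0.1  0.3 -5.5] g 0.0558
0.043 17.76 [0.4618 0.1422 0.0429] F [-0.4 -0.1 -5.4] g 0.0554
0.0415 18.01 [0.4619 0.1422 0.0414] F [ 0.3  0.8 -4.4] g 0.0556
```

View pics/dn.png

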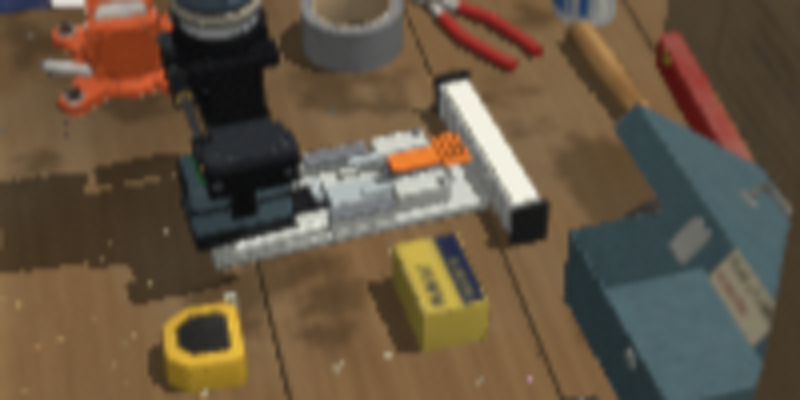

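```bash
python3 - <<'E'
from h import *
for z in (.0405,.0395,.0385,.0375,.0365):
    r.movel(pt(LA,-.085,0,z),v=.05); s=st(z)
    if s["contact_force"][2]>0: break
effector.grip(.087); st('rel')
r.movel(pt(LA,-.085,0,.16),v=.2); r.movel(pt(LA,-.16,0,.16),v=.2); st()
p,d=snap("side","rel.png",(230,130,430,230),4)
W=cloud("side",d); m=(W[...,2]>.062)&(W[...,2]<.085)&(W[...,0]>.39)&(W[...,0]<.55)&(W[...,1]<.2)&(W[...,1]>.08)
print(m.sum(),cv2.minAreaRect(W[m][:,:2].astype(np.float32)),np.median(W[m],0))
p,d=snap("top","relt.png",(230,130,350,270),4)
E
```

```text
0.0405 18.31 [0.462  0.1422 0.0413] F [-0.9 -0.3  6. ] g 0.0557
rel 19.13 [0.4619 0.1422 0.0405] F [ 0.8  1.2 -0.2] g 0.0867
 20.41 [0.3883 0.1349 0.1596] F [ 0.5 -0.7  0.7] g 0.0874
345 ((0.46156567335128784, 0.1408815085887909), (0.08779019862413406, 0.05978000909090042), 5.979123115539551) [0.46130835 0.13229103 0.07579744]
```

View pics/rel.png

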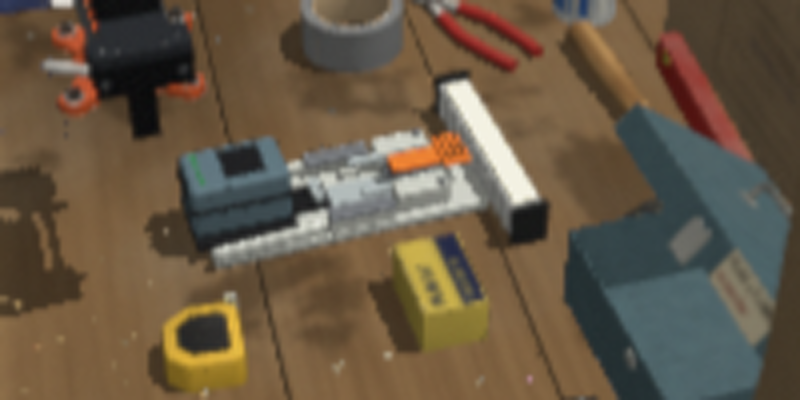

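View pics/relt.png

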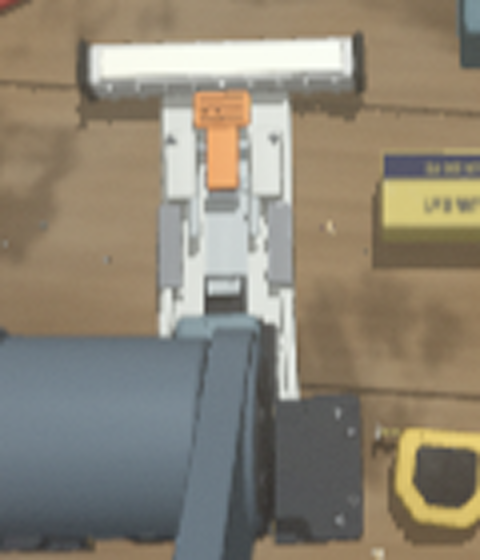

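```bash
python3 - <<'E'
from h import *
effector.grip(0.); r.movel(pt(LA,-.16,0,.030),v=.2); st('down')
for x in (-.145,-.13,-.115,-.10,-.09,-.085,-.08,-.075,-.07): r.movel(pt(LA,x,0,.030),v=.06); st(x)
snap("side","push.png",(230,130,430,230),4)
E
```

```text
down 22.83 [0.3875 0.1349 0.0302] F [ 0.5 -1.1  0.5] g 0.0006
-0.145 23.23 [0.4034 0.1364 0.0306] F [ 0.2  0.6 -0.7] g 0.0006
-0.13 23.63 [0.4181 0.1379 0.03  ] F [ 0.2 -0.  -0. ] g 0.0006
-0.115 24.03 [0.4334 0.1393 0.03  ] F [-0.3  0.5  0.9] g 0.0005
-0.1 24.43 [0.4483 0.1408 0.03  ] F [-0.4 -1.  -0.4] g 0.0004
-0.09 24.75 [0.4581 0.1418 0.03  ] F [-0.7  1.2  0.5] g 0.0003
-0.085 25.0 [0.4626 0.1422 0.03  ] F [ 0.5 -0.4  0. ] g 0.0007
-0.08 25.25 [0.4676 0.1427 0.03  ] F [ 0.   0.1 -0.3] g 0.0005
-0.075 25.5 [0.4705 0.1431 0.0299] F [-4.9 -0.5  2.5] g 0.0001
-0.07 25.75 [0.4732 0.1434 0.0297] F [-7.2 -2.1  4.9] g 0.0009
```

View pics/push.png

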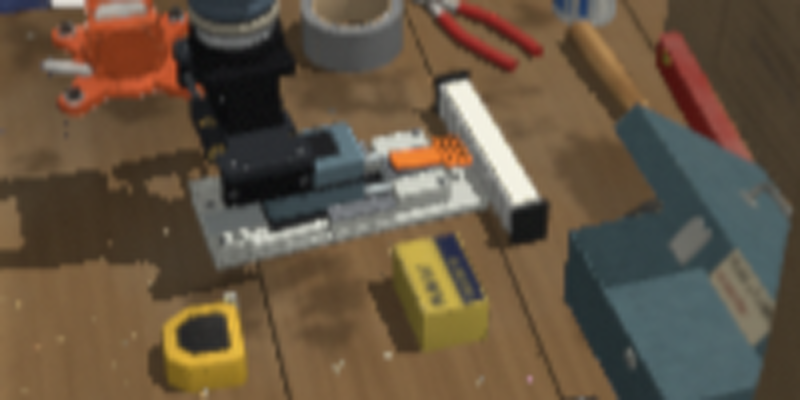

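```bash
python3 - <<'E'
from h import *
o=np.array(LA[0]); a=np.deg2rad(LA[1]); ax=np.array([np.cos(a),np.sin(a)])
for x in np.arange(-.067,-.030,.003):
    r.movel(pt(LA,x,0,.030),v=.04); s=r.state(); lx=(s["ee_pos"][:2]-o)@ax; f=s["contact_force"]
    print(round(x,3),'tcp lx',round(lx,4),'F',f.round(1))
    if f[0]<-22 or lx>-.0505: break
snap("side","push2.png",(230,130,430,230),4)
st()
E
```

```text
-0.067 tcp lx -0.0725 F [-10.5  -1.5   6. ]
-0.064 tcp lx -0.0677 F [-7.2 -1.4  4. ]
-0.061 tcp lx -0.065 F [-8.4 -1.3  4. ]
-0.058 tcp lx -0.0626 F [-9.9 -1.9  4.6]
-0.055 tcp lx -0.0593 F [-8.1 -2.2  5.2]
-0.052 tcp lx -0.0564 F [-7.8 -1.7  3.7]
-0.049 tcp lx -0.052 F [-5.6 -0.6  0.9]
-0.046 tcp lx -0.0522 F [-11.5  -2.5   7.2]
-0.043 tcp lx -0.0524 F [-14.6  -3.3  12.5]
-0.04 tcp lx -0.0526 F [-20.5  -5.   15.8]
-0.037 tcp lx -0.0528 F [-23.6  -4.9  21.3]
 28.6 [0.4939 0.1455 0.0295] F [-24.5  -6.3  20.8] g 0.0005
```

View pics/push2.png

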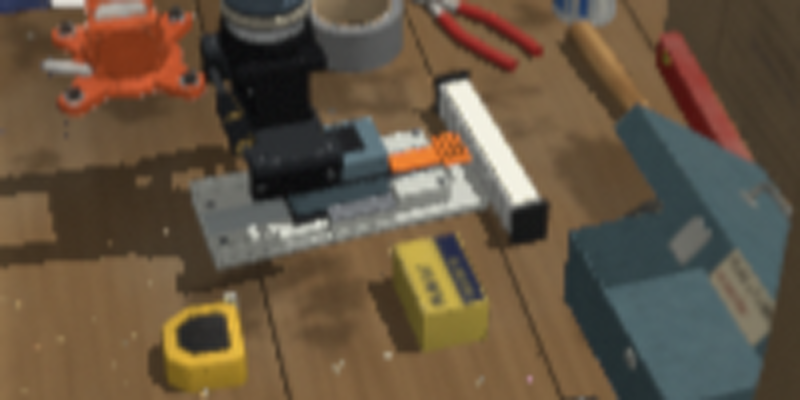

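```bash
python3 - <<'E'
from h import *
r.movel(pt(LA,-.10,0,.032),v=.08); st(); r.movel(pt(LA,-.13,0,.16),v=.2); r.move_j([.9]+list(r.state()["joints"][1:])); st()
p,d=snap("side","fin.png",(230,130,430,230),4)
for n in("top","side"):
    if n=="top": p,d=snap("top","fint.png",(230,130,350,270),4)
    W=cloud(n,d) if n=="top" else cloud(n,optics.capture("side")[1]); m=(W[...,2]>.066)&(W[...,2]<.085)&(W[...,0]>.47)&(W[...,0]<.62)&(W[...,1]<.21)&(W[...,1]>.09)
    print(n,m.sum(),cv2.minAreaRect(W[m][:,:2].astype(np.float32)),np.median(W[m],0))
E
```

```text
29.54 [0.4484 0.1408 0.0321] F [-0.  -0.9  0.1] g 0.0006
 31.69 [0.178  0.4018 0.1594] F [-1.1  0.4  0.1] g 0.0006
top 673 ((0.5481071472167969, 0.14959809184074402), (0.08928366005420685, 0.05619572848081589), 6.986281871795654) [0.54615455 0.14868163 0.07528499]
side 296 ((0.5448310375213623, 0.14776456356048584), (0.08629197627305984, 0.05832931026816368), 8.52785873413086) [0.54420662 0.14247205 0.07587105]
```

View pics/fin.png

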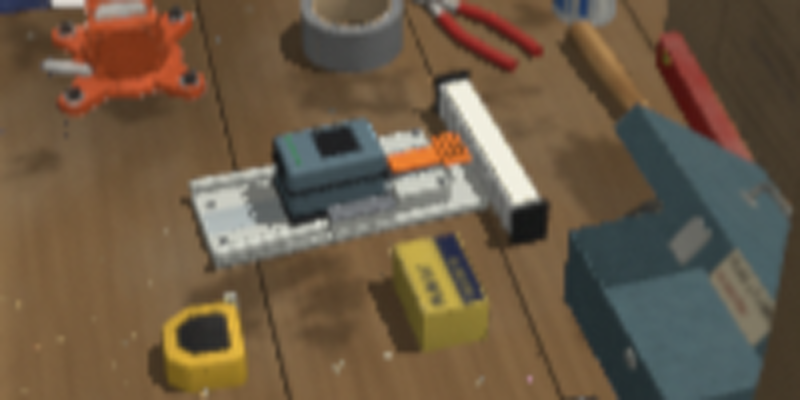

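View pics/fint.png

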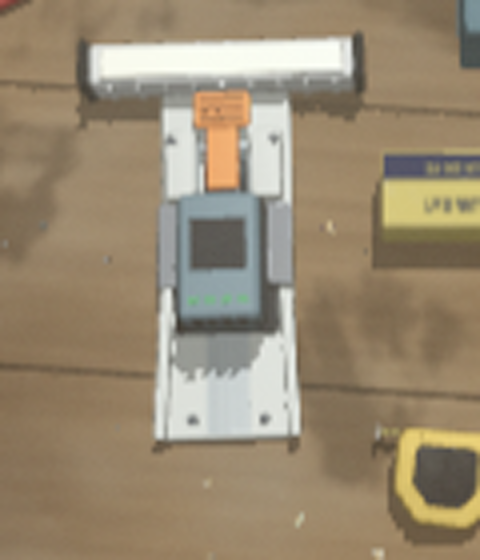

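```bash
python3 - <<'E'
from h import *
p,d=optics.capture("top"); W=cloud("top",d); f=np.load("top0.npz"); W0=cloud("top",f["d"])
for nm,F in(("lamp",LA),("chg",CH)):
    u,v=proj("top",[pt(F,.114,0,.041)])[0].round().astype(int)
    print(nm,np.nanmedian(W[v-3:v+4,u-5:u+6,2]),np.nanmedian(W0[v-3:v+4,u-5:u+6,2]),abs(p[v-6:v+7,u-8:u+9].astype(int)-f["p"][v-6:v+7,u-8:u+9]).mean())
# bystanders
for b,(u,v) in dict(tm=(340,250),sb=(455,210),dt=(202,170),box=(340,180)).items(): print(b,abs(p[v-22:v+22,u-22:u+22].astype(int)-f["p"][v-22:v+22,u-22:u+22]).mean())
E
```

```text
lamp 0.04259551361425931 0.042570556403568445 0.9321266968325792
chg 0.04232484996948854 0.042691335481432856 1.167420814479638
tm 0.9848484848484849
sb 1.0287534435261707
dt 0.9423209366391184
box 1.0788567493112948
```

Both catches are back at their rest height, the bystanders haven't moved, and the robot is clear, so I'm handing the job in.

```bash
python3 - <<'E'
from h import *
st(); r.finish_job()
E
```

```text
31.89 [0.1783 0.4017 0.1597] F [-0.4 -0.6  0. ] g 0.0006
the job is handed in; nothing more can be done
```

The battery pack is home on the lamp's rails and the job is handed in at about 32 s of the 58 s allowed. `r.finish_job()` gives no verdict, so success rests on my own checks.

I pressed the charger's catch with the shut fingers and the pack popped out about 24 mm. I gripped it, drew it off the rails, and set it down at the lamp's open end. I then pushed its outer end inwards with shut fingers. The force dropped from about 8 N to 6 N and then rose against the hard stop, reaching about 24 N.

**Last checks:**
- **Pack position:** after I backed off, the pack stayed put. The top camera puts its centre at (0.548, 0.150), against my estimate of (0.5465, 0.1505) for its seated place. Its top is at the same height as when it sat in the charger.
- **Catches:** both paddles are within 0.4 mm of their starting height, so both catches appear to be at rest.
- **Bystanders:** the picture patches around all four match the start picture to within noise.
- **Robot:** it was clear of everything, with no contact force.

**Disagreement:** the side camera puts the pack 2–3 mm from that estimate, at (0.545, 0.148). The two cameras read its yaw as 7.0° and 8.5°, while I measured the lamp at about 5.6–6°. I put this down to calibration and depth noise, because the rails fix the pack's direction.

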